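# Set the hold-down screw over a spacer plate

## Task

Set up the small hold-down fixture: slide the flat spade-shaped spacer plate, wide end first, along the fixture's bed and under the shoe until it is up against the back stop. Then turn the bar-handled screw clockwise (seen from above) until it bottoms, and back it off a quarter of a turn, leaving the plate in place. Do not shift the wire spool and tape roll that lie by the plate, nor the contactor and terminal block that stand by the fixture.

Things in the scene. Friction and masses are not known exactly. Their poses are not given: they have to be found in the camera images.
- hold_down: hold-down fixture fixed to the bench: dark base 118 x 116 x 10 mm, steel bed with its top 30 mm above the bench, grey bridge across it carrying the upright screw. Origin on the screw axis at bench level; local z up, local +x = the way the plate is pushed in. The bed is 48 mm wide (y) and runs from x = -66 mm to a 16 mm high back stop with its face at x = +22 mm; base ends at x = -70 mm
- slot_mouth (a point): middle of the slot's mouth at bed height, 20 mm before the screw axis (axes as hold_down). The bridge spans 20 mm before to 20 mm behind the axis, underside 56, top 74 mm high, with a dial disc (52 mm diameter, a mark each 1/8 turn) and a bush up to 83 mm. Its posts stand 60 mm apart across the bed; flared cheeks, 46 mm high, widen the entry to 74 mm at 40 mm before the axis
- shoe_foot (a point): centre of the underside of the shoe, a 36 mm steel disc under the bridge that rises and sinks with the screw: 8.5 mm above the bed when the screw is bottomed, 1.6 mm higher per radian backed off, so that the 8 mm plate passes under it at the start
- screw_grip (a point): centre of the screw's black bar handle, on the screw axis, 108 mm above the bench when bottomed (the screw rises 10 mm per turn backed off). The bar is 50 mm long (local x), 15 mm thick (local y), 28 mm high; a 4 mm nib marks its +x end. Pinch it across its thickness, from above
- screw (a joint): angle of the screw in rad: 0 = bottomed on a hard stop (shoe down on the plate), growing as it is backed off, counter-clockwise from above; starts at 2.4 to 3.3, at most 4.2. At 0 the bar's local x is parallel to the fixture's. It turns against about 0.08 N m of friction and stays where it is left
- plate_tail (a point): grip point on the tail of the loose aluminium spacer plate (about 0.1 kg, 8 mm thick, flat on the bench), half-way up, 17 mm from the tail's end. Plate 130 mm long along local x: at +x a wide end 50 mm across, 62 mm long; at -x a tail 30 mm across, 68 mm long. When the plate is home this point lies 91 mm before (-x of) the screw axis, clear of bed and base
- plate_nose (a point): middle of the plate's front edge at the wide end, half-way up its thickness, 113 mm ahead (+x) of plate_tail; axes as plate_tail
- contactor: bystander, loose: black contactor block 70 x 50 x 48 mm, standing beside the entry of the fixture; origin under its centre
- spool: bystander, loose: wire spool 76 x 66 x 40 mm, standing near the plate; origin under its centre
- tape: bystander, loose: tape roll 90 mm in diameter, 20 mm high, lying near the plate; origin under its centre
- terminal_block: bystander, loose: terminal block 46 x 33 x 36 mm, standing beside the fixture; origin under its centre

How it is judged:
By the outcome, as a careful person would: the job done as asked, in the order asked, and still so for the second after the job is handed in, with the robot touching nothing.
It also fails if it takes over 72 s, if anything falls off the work surface, if the arm or the gripper's body presses on something with over 40 N, if the wrist force passes 120 N, or if a joint passes its speed limit or range.

## Robot

A 7-joint arm with a two-finger parallel gripper is mounted at the origin on a cart in front of the work surface, level with it; the furniture and walls round the work are solid. World frame = base frame: x ahead of the robot, y to its left, z up, the work surface at z = 0. Lengths are in m, angles in rad, forces in N, time in s.
With the tool pointing down it reaches from about 0.4 to 0.875 m from the base axis. Payload 19.3 kg.
Tool frame: the origin (TCP) lies midway between the tips of the shut fingers; the grasp point (between the pads) lies 19 mm behind it (tcp_to_grasp is the z of the grasp point in the tool frame, in m); z points along the fingers, y is the line along which they close (so a half turn about z gives the same grasp; the last joint's range is limited). The gripper opens to 85 mm and grips with 20 to 120 N. Pads are 22 mm wide; open, the fingers measure 114 mm over their backs; the gripper's body (76 mm by 85 mm) begins 54 mm behind the grasp point. The pads swing forward as they close: fully open they stand 13 mm farther back than shut.
Start: joints at [1.191, 0.521, -0.036, 1.599, 0.021, 1.021, -0.113], TCP at [0.191, -0.595, 0.231] pointing down, gripper open.
Joint ranges: [-2.91, 2.91], [-0.3, 2.13], [-1.5, 1.42], [0.17, 2.43], [-1.26, 4.41], [0.16, 1.93], [-2.52, 2.52]. Speed limits (rad/s): [1.89, 1.89, 2.39, 2.39, 3.01, 3.01, 3.01].

## Interface

Orientations are given as [roll, pitch, yaw] about the fixed x, y, z axes, in that order (R = Rz(yaw) Ry(pitch) Rx(roll)).
In Python, from workcell import * gives the robot as it stands.
- The arm moves only by the tool send_rows, never from a script. Its argument "increments" is a list of rows, each a list of 3 entries, a list of its own where there are three numbers: the shift along the tool's x, y, z in mm, then the turn, a rotation vector about the tool's x, y, z in degrees, then the gripper's target within -1 to 1 (fully open at 1, half-way at 0, shut at -1). In form: [[[x, y, z], [wx, wy, wz], grip], ...]. A call has 1 to 10 rows; each row is the pose to reach, as a shift and turn from the pose commanded when the call began, along the tool's axes at that moment; what a row does not reach only later rows make up. A row lasts 1/10 s, in which the tool goes at most 50 mm and 8.59 degrees, less where a joint would pass 70% of its speed; a pose out of reach is approached as far as the arm can. A call with a gripper value outside its range is refused whole. The fingers move at their own pace and stop on an object; "newtons" is the grip in N (left out, the last holds). Time passes only in rows, so rows that repeat a pose let the fingers close. It gives the time, the measured TCP pose, the force, the opening and the grip force at its end, in the units of the state.
- observe(): the state, without advancing time (a new reading comes with each control period).
- grab_frame(name): name is "scene" or "top" or "wrist"; returns the picture (420x560x3 uint8, blue, green, red); there is no depth.
- camera_params(name): a dict with "fovy" (degrees; the focal length in pixels is half the picture's height over the tangent of half this angle, whatever the lens; pixels are square), "cx", "cy" (the principal point, pixels), "distortion" ([k1, k2, p1, p2, k3] as OpenCV has them; the pictures are not rectified), "extrinsics" (4x4, takes a point from world to camera coordinates). Camera axes: x right, y down, z forward; pixel columns grow to the right and rows downward; lengths in m; the calibration is good to about 2 mm. A picture is of the moment at which its call begins: read the wrist's pose just before it. camera_params takes no time and is no camera call; for the wrist camera it gives the pose at the moment of the call.
- job_done(): hands the job in; it is judged then, once.
The state is a dict: "clock": time; "qpos": joint angles; "qd": joint speeds; "joint_efforts": joint torques, N m; "position": TCP position; "tool_rot": TCP orientation; "force": force on the tool from outside, world axes, zero at the start; "moment": the same for the moment, N m; "grip_width": finger opening in m; "finger_force": force on a finger pad.
Only numpy, scipy, OpenCV 4.12 (cv2) and the standard library are available. Lean on these libraries where they do the work, as an engineer would, in place of code of your own. Each camera call takes 0.05 s, during which the arm holds its last target. There are 200 camera calls.

## Working session

There is one attempt and no reset: what is moved stays moved. The work goes in short steps, Python scripts to look and compute and a tool call to move; the robot and the scene stay as the last step left them, time stands still between calls to the robot, and variables do not carry over. Pictures are saved under pics/ and viewed, at most 10 in all, crops included, and the job is handed in when it is done.

Besides the shell and the picture viewer there is one more tool, called in YAML: its name, and indented under it one key for each argument. send_rows: Moves the arm, as the interface text tells. Its arguments: {"type":"object","properties":{"increments":{"type":"array"},"newtons":{"type":"number"}},"required":["increments"]}

```bash
mkdir -p pics
python3 - <<'E'
from workcell import *
import cv2
s=observe();print({k:s[k] for k in('clock','position','tool_rot','grip_width')})
for n in('scene','top'):
    cv2.imwrite(f'pics/{n}0.png',grab_frame(n));p=camera_params(n);print(n,p)
print(camera_params('wrist'))
E
```

```text
{'clock': 0.0, 'position': array([ 0.19038318, -0.59497669,  0.23073218]), 'tool_rot': array([-3.14050085e+00,  7.10201987e-05,  3.09707443e-01]), 'grip_width': 0.08561002255156305}
scene {'fovy': 47.485670081793074, 'cx': 274.21119528256446, 'cy': 209.26183391411132, 'distortion': array([0.05472403, 0.        , 0.        , 0.        , 0.        ]), 'extrinsics': array([[-0.51697183, -0.85583649,  0.01685312,  0.24832314],
       [-0.63896765,  0.37272042, -0.67290403,  0.43995131],
       [ 0.56961432, -0.35864103, -0.73953779,  0.86263485],
       [ 0.        ,  0.        ,  0.        ,  1.        ]])}
top {'fovy': 54.95389967599171, 'cx': 274.74860466099057, 'cy': 212.92752406371463, 'distortion': array([-0.09233526,  0.        ,  0.        ,  0.        ,  0.        ]), 'extrinsics': array([[ 0.01836065, -0.99979817,  0.00815453, -0.02763397],
       [-0.99786098, -0.01883565, -0.06259935,  0.53204242],
       [ 0.06274031, -0.00698772, -0.99800542,  1.25144765],
       [ 0.        ,  0.        ,  0.        ,  1.        ]])}
{'fovy': 59.93799796274959, 'cx': 275.7961002849901, 'cy': 210.21101745893733, 'distortion': array([-0.09322837,  0.        ,  0.        ,  0.        ,  0.        ]), 'extrinsics': array([[ 3.05725325e-01, -9.52119420e-01, -7.97646504e-04,
        -6.24313703e-01],
       [-9.18211132e-01, -2.95058760e-01,  2.64251103e-01,
        -3.41863042e-02],
       [-2.51833959e-01, -8.00558464e-02, -9.64453585e-01,
         3.78488039e-01],
       [ 0.00000000e+00,  0.00000000e+00,  0.00000000e+00,
         1.00000000e+00]])}
```

View pics/scene0.png

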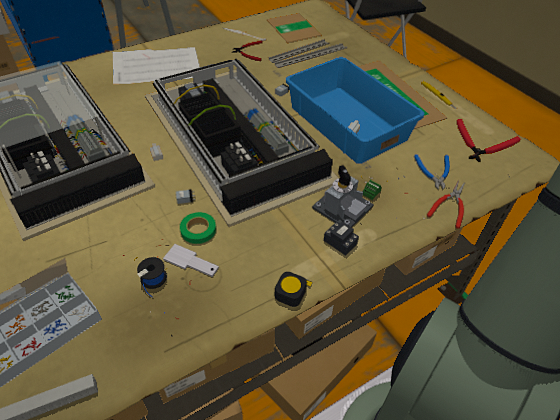

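View pics/top0.png

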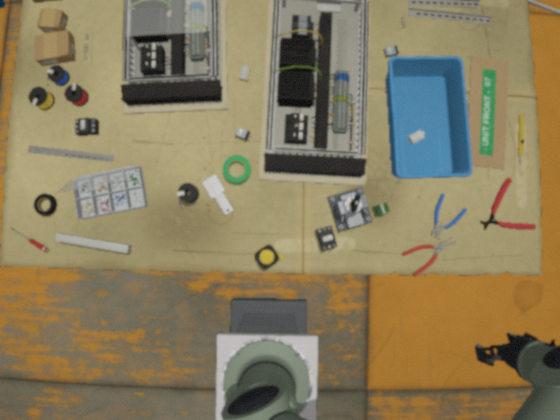

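The scene picture shows the plate at (190,262) with its tail toward (210,270), the tape at (198,227), the spool at (152,273) and the fixture at (343,205). In the top picture the plate is at (218,195), the fixture at (350,208), the contactor at (326,238) and the terminal block at (380,209).

```bash
cat > h.py <<'E'
from workcell import *
import cv2,numpy as np
from scipy.spatial.transform import Rotation as Rn
def K(p,hh=420):
    f=hh/2/np.tan(np.radians(p['fovy']/2)); return np.array([[f,0,p['cx']],[0,f,p['cy']],[0,0,1]])
def cast(p,uv,z):
    n=cv2.undistortPoints(np.array(uv,float).reshape(-1,1,2),K(p),p['distortion'])[:,0]
    E=p['extrinsics'];R=E[:3,:3];c=-R.T@E[:3,3]
    d=np.c_[n,np.ones(len(n))]@R
    return c+d*((z-c[2])/d[:,2])[:,None]
def proj(p,X):
    E=p['extrinsics'];return cv2.projectPoints(np.array(X,float).reshape(-1,1,3),cv2.Rodrigues(E[:3,:3])[0],E[:3,3],K(p),p['distortion'])[0][:,0]
def plate(im,p,roi,lo=185,z=.008):
    """wide/tail direction from white blob rectified onto z plane"""
    x0,y0,x1,y1=roi;m=np.zeros(im.shape[:2],np.uint8)
    hsv=cv2.cvtColor(im,cv2.COLOR_BGR2HSV)
    m[y0:y1,x0:x1]=((hsv[...,1]<50)&(hsv[...,2]>lo))[y0:y1,x0:x1]*255
    c=max(cv2.findContours(m,cv2.RETR_EXTERNAL,cv2.CHAIN_APPROX_NONE)[0],key=cv2.contourArea)
    P=cast(p,c,z)[:,:2]
    r=cv2.minAreaRect((P*1e3).astype(np.float32));return c,P,r
E
python3 - <<'E'
from h import *
im=cv2.imread('pics/top0.png');p=camera_params('top')
c,P,r=plate(im,p,(195,165,245,225));print('plate',r,len(c))
for n,uv in dict(wide=(213,183),tail=(230,212),fix=(350,208)).items():print(n,cast(p,[uv],.008))
cv2.imwrite('pics/c1.png',np.vstack([cv2.resize(im[160:225,170:260],None,fx=6,fy=6,interpolation=2)[:300],cv2.resize(im[185:252,310:400],None,fx=6,fy=6,interpolation=2)[:300]]))
E
```

```text
plate ((588.6497192382812, 161.9539337158203), (127.03668212890625, 48.54281997680664), 33.33860778808594) 91
wide [[0.62470469 0.18041268 0.008     ]]
tail [[0.53328453 0.1238187  0.008     ]]
fix [[ 0.5532314  -0.25676925  0.008     ]]
```

View pics/c1.png

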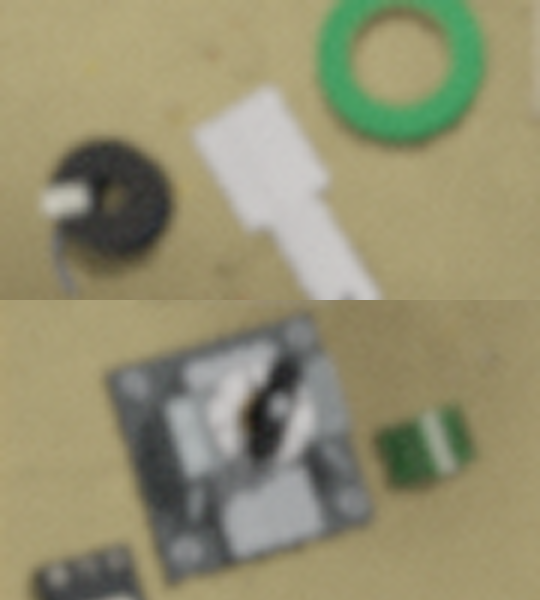

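The crops show the plate with its wide end up-left and its tail at lower right. The fixture's base corners, in crop pixels, are about (108,375), (312,315), (372,520) and (165,582). The bed entry faces down, and the contactor is at lower left.

Run:
```python
from h import *
p=camera_params('top')
c=np.array([(108,375),(312,315),(372,520),(165,582)],float);c=np.c_[310+c[:,0]/6,185+(c[:,1]-300)/6]
P=cast(p,c,.01)[:,:2];print(P, [np.linalg.norm(P[i]-P[i-1]) for i in range(4)])
d=(P[0]-P[3]+P[1]-P[2]);d/=np.linalg.norm(d);print('yaw',np.degrees(np.arctan2(d[1],d[0])),'axis',P.mean(0)+.011*d)
s=observe();R=Rn.from_euler('xyz',s['tool_rot']).as_matrix();E=camera_params('wrist')['extrinsics']
print('cam in tool',R.T@(-E[:3,:3].T@E[:3,3]-s['position']),'\n',E[:3,:3]@R)
t=np.array([.47,-.285,.25]);print(R.T@(t-s['position'])*1e3)
```

```text
[[ 0.58513783 -0.18587253]
 [ 0.61942657 -0.29464471]
 [ 0.51090936 -0.32718845]
 [ 0.47625746 -0.21714191]] [np.float64(0.11328154855757935), np.float64(0.11404869429425508), np.float64(0.11329201401697069), np.float64(0.1153732870389453)]
yaw 16.358646739395777 axis [ 0.5584875  -0.25311376]
cam in tool [ 0.06765476 -0.00029865 -0.14278719] 
 [[ 9.29282877e-04  9.99999541e-01 -2.34776430e-04]
 [-9.64480962e-01  8.34259585e-04 -2.64151052e-01]
 [-2.64150735e-01  4.71908447e-04  9.64481294e-01]]
[ 360.7925784  -210.01027463  -19.03141274]
```

send_rows:
  increments:
    - [[45,-24,-2],[0,0,0],1]
    - [[90,-48,-4],[0,0,0],1]
    - [[135,-72,-6],[0,0,0],1]
    - [[180,-96,-8],[0,0,0],1]
    - [[225,-120,-10],[0,0,0],1]
    - [[270,-144,-12],[0,0,0],1]
    - [[315,-168,-14],[0,0,0],1]
    - [[360,-190,-16],[0,0,0],1]
    - [[405,-208,-18],[0,0,0],1]
    - [[410,-208,-18],[0,0,0],1]

```text
clock: 1.1
position: [0.5214, -0.267, 0.2492]
tool_rot: [-3.14, -0.002, 0.316]
force: [-0.5, -0.7, -0.0]
grip_width: 0.0853
finger_force: 0.0
```

send_rows:
  increments:
    - [[0,0,0],[0,0,0],1]
    - [[0,0,0],[0,0,0],1]
    - [[0,0,0],[0,0,0],1]

```text
clock: 1.4
position: [0.5164, -0.2735, 0.2492]
tool_rot: [3.141, 0.001, 0.308]
force: [-0.1, 0.3, 0.4]
grip_width: 0.0855
finger_force: 0.0
```

Run:
```python
from h import *
s=observe();print({k:s[k] for k in('clock','position','tool_rot','qpos','qd')})
p=camera_params('wrist');np.save('w1.npy',p,allow_pickle=True)
im=grab_frame('wrist');cv2.imwrite('pics/w1.png',im)
```

```text
{'clock': 1.4, 'position': array([ 0.51644448, -0.27346966,  0.24916923]), 'tool_rot': array([3.14149620e+00, 7.42647501e-04, 3.07752395e-01]), 'qpos': array([ 0.49063119,  0.44101195, -0.14663982,  1.68531424,  0.07383534,
        1.02115904, -0.9438488 ]), 'qd': array([ 0.00243698, -0.00364825, -0.0039372 , -0.0012523 , -0.00041033,
        0.00025537, -0.00397729])}
```

View pics/w1.png

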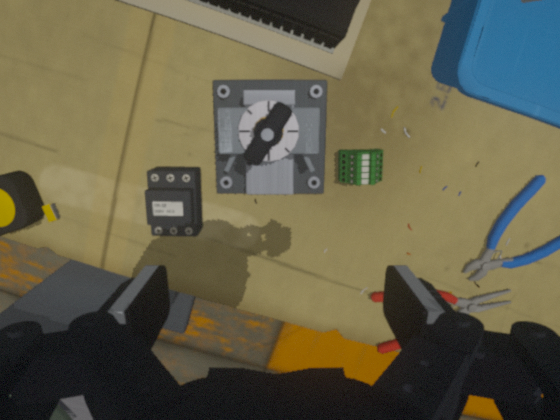

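The wrist view shows the fixture's base corners at (213,81), (327,79), (324,194) and (215,194). The bar runs from about (248,163) to (286,105), with the screw centre at (267,133). The contactor is at (175,200) and the terminal block at (360,167).

Run:
```python
from h import *
p=np.load('w1.npy',allow_pickle=True).item();im=cv2.imread('pics/w1.png')
P=cast(p,[(213,81),(327,79),(324.5,194),(215,194)],.01)[:,:2];print(P,[np.linalg.norm(P[i]-P[i-1]) for i in range(4)])
d=(P[0]-P[3]+P[1]-P[2]);d/=np.linalg.norm(d);print('yaw',np.degrees(np.arctan2(d[1],d[0])),'axis',P.mean(0)+.011*d)
print('hub',cast(p,[(267,133)],.127))
g=cv2.cvtColor(im,cv2.COLOR_BGR2GRAY)[95:172,235:305];m=np.uint8(g<45)*255
c=max(cv2.findContours(m,cv2.RETR_EXTERNAL,cv2.CHAIN_APPROX_NONE)[0],key=cv2.contourArea)+np.array([235,95])
Q=cast(p,c,.127)[:,:2]*1e3;r=cv2.minAreaRect(Q.astype(np.float32));print('handle',r);b=cv2.boxPoints(r);print(b)
print('contactor',cast(p,[(202,168),(201,236)],.048))
cv2.imwrite('pics/w1c.png',cv2.resize(im[75:245,140:390],None,fx=3,fy=3,interpolation=2))
```

```text
[[ 0.59006866 -0.18363055]
 [ 0.62656582 -0.29209729]
 [ 0.51414074 -0.32908101]
 [ 0.4783408  -0.21672393]] [np.float64(0.11652590409074881), np.float64(0.11444245885516845), np.float64(0.1183519913169237), np.float64(0.11792263841732155)]
yaw 17.360847138404676 axis [ 0.56277789 -0.25210092]
hub [[ 0.56427776 -0.25142222  0.127     ]]
handle ((570.8784790039062, -247.28814697265625), (1.4921480417251587, 8.997292518615723), 61.928253173828125)
[[ 566.558   -245.8295 ]
 [ 574.4968  -250.06342]
 [ 575.199   -248.7468 ]
 [ 567.26013 -244.51288]]
contactor [[ 0.50932104 -0.2017014   0.048     ]
 [ 0.44256686 -0.2181044   0.048     ]]
```

View pics/w1c.png

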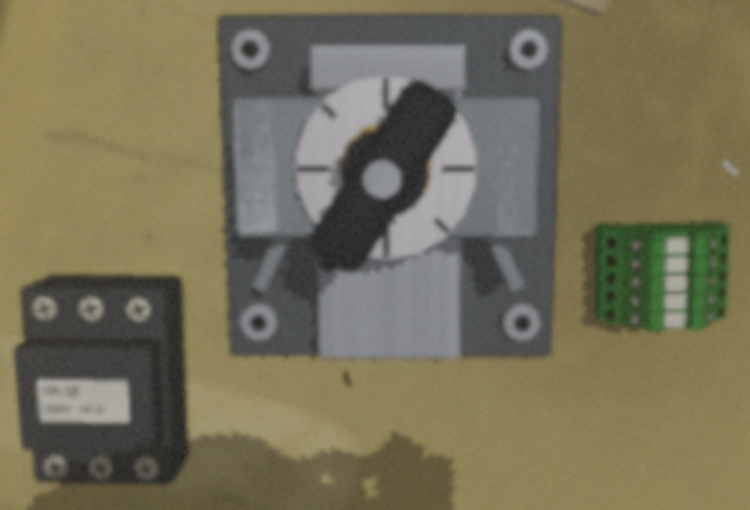

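The close crop confirms the fixture pose, with the bed entry facing down in the image. The bar runs from (335,250) to (430,97), which is -32° (or 148°) from the fixture's x, so θ is about 2.58. Next is the plate.

send_rows:
  increments:
    - [[17,-42,0],[0,0,-2],1]
    - [[34,-84,0],[0,0,-4],1]
    - [[51,-126,5],[0,0,-6],1]
    - [[68,-168,10],[0,0,-8],1]
    - [[85,-210,20],[0,0,-10],1]
    - [[102,-252,30],[0,0,-12],1]
    - [[119,-294,45],[0,0,-14],1]
    - [[136,-336,60],[0,0,-15.7],1]
    - [[147,-368,70],[0,0,-15.7],1]
    - [[149,-375,70],[0,0,-15.7],1]

```text
clock: 2.45
position: [0.5442, 0.1337, 0.1781]
tool_rot: [-3.14, 0.001, 0.587]
force: [-0.4, -0.3, -0.4]
grip_width: 0.0855
finger_force: 0.0
```

send_rows:
  increments:
    - [[0,0,0],[0,0,0],0.3]
    - [[0,0,0],[0,0,0],0.3]
    - [[0,0,0],[0,0,0],0.3]
    - [[0,0,0],[0,0,0],0.3]

```text
clock: 2.85
position: [0.5455, 0.129, 0.1797]
tool_rot: [3.141, -0.0, 0.582]
force: [0.7, -0.1, 0.9]
grip_width: 0.0554
finger_force: 0.0
```

Run:
```python
from h import *
s=observe();print({k:s[k] for k in('clock','position','tool_rot','grip_width')})
p=camera_params('wrist');np.save('w2.npy',p,allow_pickle=True)
im=grab_frame('wrist');cv2.imwrite('pics/w2.png',im)
```

```text
{'clock': 2.85, 'position': array([0.54551834, 0.1290343 , 0.1796537 ]), 'tool_rot': array([ 3.14107778e+00, -3.50806951e-04,  5.81788088e-01]), 'grip_width': 0.055353392311834934}
```

View pics/w2.png

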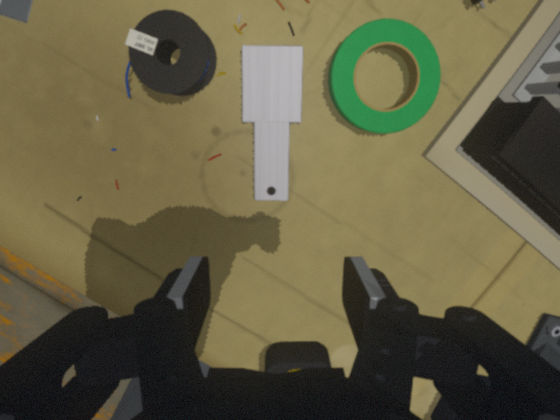

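The plate lies straight in the view: front edge at (243–302,46), tail end at (255–288,200). The spool (172,53) and tape (385,75) flank the wide end, and the tail is clear.

Run:
```python
from h import *
p=np.load('w2.npy',allow_pickle=True).item();im=cv2.imread('pics/w2.png');s=observe()
c,P,r=plate(im,p,(235,35,310,210),lo=150);print(r)
for z in(.008,):
  Q=cast(p,[(243,46),(302,46),(255.5,200),(288,200)],z)[:,:2];print(Q)
n=(Q[0]+Q[1])/2;t=(Q[2]+Q[3])/2;d=n-t;L=np.linalg.norm(d);d/=L
g=t+.017*d*L/.130;print('len',L,'yaw',np.degrees(np.arctan2(d[1],d[0])),'grip',g)
R=Rn.from_euler('xyz',s['tool_rot']).as_matrix()
print('now yaw',np.degrees(s['tool_rot'][2]),'shift',R.T@(np.r_[g,.002]-s['position'])*1e3)
```

```text
((590.3582153320312, 162.3028106689453), (129.4677276611328, 49.276329040527344), 33.20808792114258)
[[0.63093813 0.21707697]
 [0.6572638  0.17707749]
 [0.52813838 0.1390384 ]
 [0.54402717 0.11492201]]
len 0.1287692640485019 yaw 32.9810389767182 grip [0.55020823 0.13614674]
now yaw 33.35551085071165 shift [  7.68177066  -3.17149717 177.60105919]
```

send_rows:
  increments:
    - [[7.5,-3,45],[0,0,0],0.1]
    - [[7.5,-3,90],[0,0,0],0.1]
    - [[7.5,-3,130],[0,0,0],0.1]
    - [[7.5,-3,160],[0,0,0],0.1]
    - [[7.5,-3,172],[0,0,0],0.1]
    - [[7.5,-3,176],[0,0,0],0.1]
    - [[7.5,-3,177],[0,0,0],0.1]
    - [[7.5,-3,177],[0,0,0],0.1]

```text
clock: 3.7
position: [0.5507, 0.1372, 0.0036]
tool_rot: [3.141, -0.002, 0.584]
force: [0.2, -0.3, -0.6]
grip_width: 0.0471
finger_force: 0.0
```

send_rows:
  increments:
    - [[0,0,0],[0,0,0],-1]
    - [[0,0,0],[0,0,0],-1]
    - [[0,0,0],[0,0,0],-1]
    - [[0,0,0],[0,0,0],-1]
    - [[0,0,0],[0,0,0],-1]
    - [[0,0,0],[0,0,0],-1]
  newtons: 90

```text
clock: 4.3
position: [0.5506, 0.1371, 0.004]
tool_rot: [3.141, -0.002, 0.583]
force: [-4.1, -0.8, 18.0]
grip_width: 0.0263
finger_force: 87.6
```

send_rows:
  increments:
    - [[0,0,-5],[0,0,0],-1]
    - [[0,0,-15],[0,0,0],-1]
    - [[0,0,-30],[0,0,0],-1]
    - [[0,0,-50],[0,0,0],-1]
    - [[0,0,-76],[0,0,0],-1]
    - [[0,0,-76],[0,0,0],-1]
    - [[0,0,-76],[0,0,0],-1]

```text
clock: 5.0
position: [0.5503, 0.137, 0.0795]
tool_rot: [3.141, -0.002, 0.584]
force: [-0.0, 0.1, -1.0]
grip_width: 0.0262
finger_force: 88.7
```

Run:
```python
from h import *
s=observe();print({k:s[k] for k in('clock','position','tool_rot','grip_width','force','finger_force')})
p=camera_params('wrist');np.save('w3.npy',p,allow_pickle=True)
im=grab_frame('wrist');cv2.imwrite('pics/w3.png',im)
```

```text
{'clock': 5.0, 'position': array([0.5502652 , 0.13703205, 0.07953619]), 'tool_rot': array([ 3.14100051e+00, -1.69545060e-03,  5.83570364e-01]), 'grip_width': 0.026163995844989445, 'force': array([-0.03656517,  0.13018167, -1.03050643]), 'finger_force': 88.74002712545916}
```

View pics/w3.png

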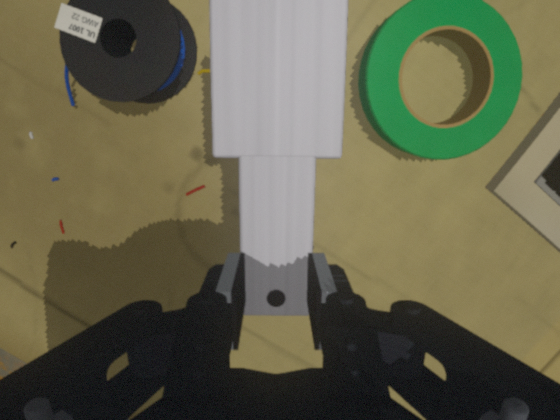

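The plate is held level and centred between the pads, with its shoulder at (212–343,157) and tail end at row 315. It is clear of the spool and tape. I'll carry it to just before the entry.

send_rows:
  increments:
    - [[-36,-9,0],[0,0,0],-1]
    - [[-72,-18,0],[0,0,1],-1]
    - [[-108,-27,0],[0,0,2],-1]
    - [[-130,6,0],[0,0,4],-1]
    - [[-152,40,0],[0,0,6],-1]
    - [[-174,73,0],[0,0,8],-1]
    - [[-196,106,0],[0,0,10],-1]
    - [[-218,140,0],[0,0,12],-1]
    - [[-246,170,0],[0,0,14],-1]
    - [[-274,200,0],[0,0,16],-1]

```text
clock: 6.05
position: [0.4306, -0.1823, 0.0778]
tool_rot: [-3.141, 0.001, 0.303]
force: [1.7, 0.2, -1.4]
grip_width: 0.0257
finger_force: 88.8
```

send_rows:
  increments:
    - [[-12,39,0],[0,0,0],-1]
    - [[-30,70,0],[0,0,0],-1]
    - [[-50,102,0],[0,0,0],-1]
    - [[-54,107,0],[0,0,0],-1]
    - [[-54,107,0],[0,0,0],-1]
    - [[-54,107,0],[0,0,0],-1]
    - [[-54,107,0],[0,0,0],-1]

```text
clock: 6.75
position: [0.4125, -0.2978, 0.0782]
tool_rot: [-3.141, -0.0, 0.306]
force: [-0.3, 0.2, -1.8]
grip_width: 0.0261
finger_force: 92.7
```

Run:
```python
from h import *
s=observe();print({k:s[k] for k in('clock','position','tool_rot','grip_width','force','finger_force','qpos')})
p=camera_params('wrist');np.save('w4.npy',p,allow_pickle=True)
im=grab_frame('wrist');cv2.imwrite('pics/w4.png',im)
```

```text
{'clock': 6.75, 'position': array([ 0.4124609 , -0.29775846,  0.07817069]), 'tool_rot': array([-3.14097488e+00, -3.90553822e-05,  3.06406928e-01]), 'grip_width': 0.02610602415646103, 'force': array([-0.31970787,  0.2240856 , -1.82195628]), 'finger_force': 92.6525193778798, 'qpos': array([ 0.68231645,  0.57800281, -0.23097849,  2.01401536,  0.2313877 ,
        0.57449338, -0.97187281])}
```

View pics/w4.png

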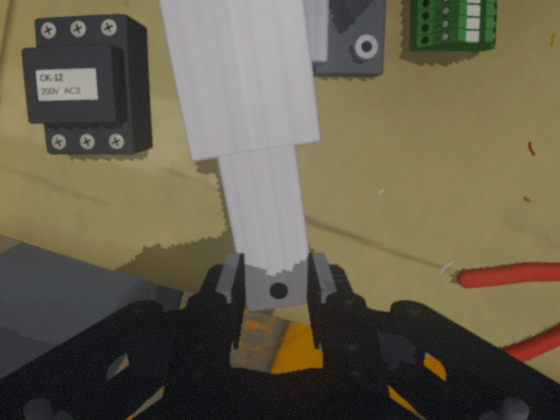

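The plate has swung about 8° in the grip: its shoulder now runs from (191,160) to (319,142). The contactor (90,85) and terminal block (455,20) are undisturbed. I'll measure it.

Run:
```python
from h import *
p=np.load('w4.npy',allow_pickle=True).item();s=observe();z=s['position'][2]+.004
im=cv2.imread('pics/w4.png')
hsv=cv2.cvtColor(im,cv2.COLOR_BGR2HSV);w=(hsv[...,1]<50)&(hsv[...,2]>130)
L,R=[],[]
for v in list(range(10,135,5)):
    r=np.where(w[v,150:325])[0]+150
    # contiguous run containing center
    c=int(276-(208-v)*.17);a=c
    while w[v,a-1]:a-=1
    b=c
    while w[v,b+1] and b<340:b+=1
    L.append((a,v));R.append((b,v))
for n,q in(('L',L),('R',R)):
    P=cast(p,q,z)[:,:2];d=cv2.fitLine((P*1e3).astype(np.float32),cv2.DIST_HUBER,0,.01,.01).ravel();print(n,d[:2],np.degrees(np.arctan(d[1]/d[0])),d[2:])
Q=cast(p,[(191,160),(319,142),(246,309),(311,303)],z)[:,:2];print(Q,'shoulder mid',Q[:2].mean(0),'w',np.linalg.norm(Q[0]-Q[1]))
A=np.array([.563,-.252]);a=np.radians(17.4);M=np.array([[np.cos(a),np.sin(a)],[-np.sin(a),np.cos(a)]])
print('shoulder local',M@(Q[:2].mean(0)-A),'tcp local',M@(s['position'][:2]-A),'cont',M@(np.array([.509,-.2017])-A))
B=cast(p,[(385,72)],.01)[0,:2];print('base corner local (expect -70,-58)',M@(B-A))
```

```text
L [0.8949674  0.44613153] 26.495756 [ 477.99368 -237.29529]
R [0.976022   0.21767183] 12.572325 [ 493.61407 -288.73065]
[[ 0.44983423 -0.25157742]
 [ 0.47102009 -0.29603557]
 [ 0.39478781 -0.28968844]
 [ 0.40599521 -0.31537407]] shoulder mid [ 0.46042716 -0.2738065 ] w 0.049248020678603455
shoulder local [-0.10440017  0.00986483] tcp local [-0.15734145  0.00120905] cont [-0.03648723  0.06414649]
base corner local (expect -70,-58) [-0.06764025 -0.0587232 ]
```

send_rows:
  increments:
    - [[-2,0,0],[0,0,1],-1]
    - [[-4,0,0],[0,0,2.5],-1]
    - [[-6,1,4],[0,0,4],-1]
    - [[-8,1,10],[0,0,5.5],-1]
    - [[-8,1,17],[0,0,7],-1]
    - [[-8,1,24],[0,0,8.2],-1]
    - [[-8,1,30],[0,0,8.7],-1]
    - [[-8,1,35],[0,0,8.7],-1]
    - [[-8,1,37],[0,0,8.7],-1]
    - [[-8,1,37],[0,0,8.7],-1]
  newtons: 120

```text
clock: 7.8
position: [0.4046, -0.3024, 0.041]
tool_rot: [-3.141, 0.0, 0.153]
force: [0.3, -0.4, -0.9]
grip_width: 0.025
finger_force: 111.5
```

Run:
```python
from h import *
s=observe();print({k:s[k] for k in('clock','position','tool_rot','grip_width','force','finger_force')})
p=camera_params('wrist');np.save('w5.npy',p,allow_pickle=True)
im=grab_frame('wrist');cv2.imwrite('pics/w5.png',im)
```

```text
{'clock': 7.8, 'position': array([ 0.40459135, -0.30236509,  0.04098791]), 'tool_rot': array([-3.14124282e+00,  2.91442072e-04,  1.52983947e-01]), 'grip_width': 0.02502311030211802, 'force': array([ 0.33965921, -0.37195967, -0.9282187 ]), 'finger_force': 111.51703576091677}
```

View pics/w5.png

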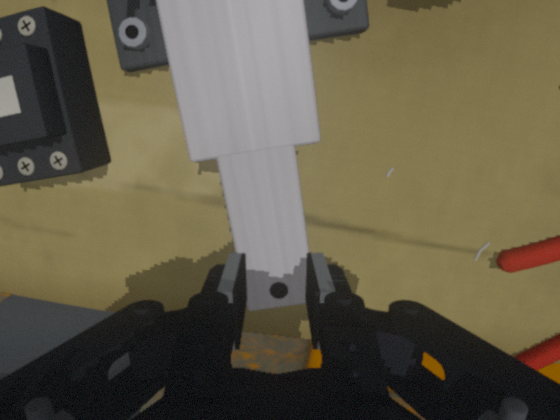

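The plate is now parallel to the base's front edge (122,70)–(367,32). The contactor stays clear at left. I'll check the lateral offset.

Run:
```python
from h import *
p=np.load('w5.npy',allow_pickle=True).item();s=observe();z=s['position'][2]+.004
B=cast(p,[(122,70),(367,32)],.01)[:,:2];S=cast(p,[(192,160),(319,141)],z)[:,:2]
print(B,np.linalg.norm(B[0]-B[1]),S,np.linalg.norm(S[0]-S[1]))
f=lambda q:90+np.degrees(np.arctan2(*(q[1]-q[0])[::-1]))
print('base yaw',f(B),'plate yaw',f(S))
A=np.array([.563,-.252]);a=np.radians(17.4);M=np.array([[np.cos(a),np.sin(a)],[-np.sin(a),np.cos(a)]])
print('base mid',M@(B.mean(0)-A),'shoulder mid',M@(S.mean(0)-A),'tcp',M@(s['position'][:2]-A))
```

```text
[[ 0.4796305  -0.21861104]
 [ 0.51233604 -0.32664622]] 0.11287715590950655 [[ 0.44858113 -0.26275595]
 [ 0.46300975 -0.30941108]] 0.048835291454943336
base yaw 16.84266661380454 plate yaw 17.184807368865634
base mid [-0.07011887  0.00035607] shoulder mid [-0.11249127 -0.00046533] tcp [-0.16616336 -0.00080011]
```

send_rows:
  increments:
    - [[0,0,3],[0,0,0],-1]
    - [[0,0,5.5],[0,0,0],-1]
    - [[5,-1,5.5],[0,0,0],-1]
    - [[12,-2,5.5],[0,0,0],-1]
    - [[20,-3,5.5],[0,0,0],-1]
    - [[28,-4.2,5.5],[0,0,0],-1]
    - [[36,-5.4,5.5],[0,0,0],-1]
    - [[40,-6,5.5],[0,0,0],-1]
    - [[40,-6,5.5],[0,0,0],-1]

```text
clock: 8.75
position: [0.4378, -0.2913, 0.0344]
tool_rot: [-3.139, 0.011, 0.15]
force: [-25.4, -9.2, -2.6]
grip_width: 0.0251
finger_force: 112.0
```

send_rows:
  increments:
    - [[-5,0.7,0],[0,0,0],-1]
    - [[-9,1.3,0],[0,0,0],-1]
    - [[-9,1.3,0],[0,0,0],-1]

```text
clock: 9.05
position: [0.4347, -0.2931, 0.0359]
tool_rot: [3.142, -0.0, 0.153]
force: [0.2, 1.4, 0.1]
grip_width: 0.0252
finger_force: 112.1
```

Run:
```python
from h import *
s=observe();print({k:s[k] for k in('clock','position','tool_rot','grip_width','force','moment')})
p=camera_params('wrist');np.save('w6.npy',p,allow_pickle=True)
im=grab_frame('wrist');cv2.imwrite('pics/w6.png',im)
sc=grab_frame('scene');cv2.imwrite('pics/s6.png',sc)
a=cv2.resize(im[0:330,80:480],(640,528),interpolation=2)[:, :400];
a=cv2.resize(im[0:330,100:420],(480,495));b=cv2.resize(sc[160:260,295:385],(320,356),interpolation=2)
o=np.zeros((495,800,3),np.uint8);o[:,:480]=a;o[:356,480:]=b;cv2.imwrite('pics/m6.png',o)
```

```text
{'clock': 9.05, 'position': array([ 0.434728  , -0.29313366,  0.03588589]), 'tool_rot': array([ 3.14150129e+00, -2.86004868e-04,  1.52612585e-01]), 'grip_width': 0.025228878036693356, 'force': array([0.2133694 , 1.41928146, 0.13526501]), 'moment': array([-0.04018157,  0.0129883 ,  0.05589806])}
```

View pics/m6.png

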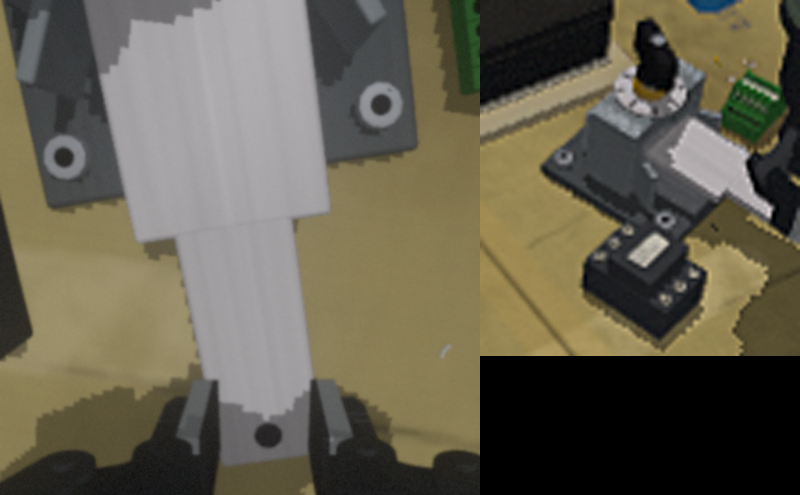

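The composite shows the plate between the cheeks, square to the base and laterally centred. In the scene crop it enters under the bridge at (670,160). What stopped it is not visible, so I'll solve the plate's pitch from its corners.

```bash
cat > pose.py <<'E'
from h import *
from scipy.optimize import least_squares
def solve(p,s,uv,edges):
    # plate frame at tail grip point, top face z=+4mm
    X=np.array([(51,25,4),(51,-25,4),(51,15,4),(51,-15,4),(-17,15,4),(-17,-15,4)])/1e3
    def f(q):
        R=Rn.from_euler('xyz',q[3:6]).as_matrix()
        P=[X@R.T+q[:3]]
        E=np.array([(q[6],.025,.004),(q[7],-.025,.004)])@R.T+q[:3]
        return np.r_[(proj(p,P[0])-uv).ravel(),(proj(p,E)-edges).ravel()]
    q0=np.r_[s['position'],0,0,np.radians(17),.1,.1]
    r=least_squares(f,q0,x_scale=[.01]*3+[.05]*3+[.02]*2,loss='soft_l1');return r
E
python3 - <<'E'
from pose import *
s=observe()
for n,uv,e in(('w5',[(192,160),(319,141),(218,156),(294.5,145),(246,309),(308,304)],[(162,20),(306,15)]),
 ('w6',[(192,160.7),(320,140.7),(216.7,157.3),(294.7,144.7),(248,310),(308,305)],[(156.7,0),(302,0)])):
    p=np.load(n+'.npy',allow_pickle=True).item()
    r=solve(p,s,np.array(uv),np.array(e));print(n,r.x[:3],np.degrees(r.x[3:6]),r.cost,np.round(r.fun,1))
E
```

```text
w5 [ 0.40718201 -0.3011211   0.03976247] [-4.51397652 -1.96764232 17.07791351] 9.132222899989141 [-0.8 -0.5  1.5  0.8 -2.   0.  -0.7  0.4 -0.1  0.1  6.1 -0.7  1.3 -0.2
 -0.4  0. ]
w6 [ 0.43751601 -0.29262768  0.0356323 ] [-6.0010084  -1.74935132 17.84270247] 9.406134397552513 [-0.7 -0.2  0.6  0.7 -0.7 -0.5 -1.1  0.6 -0.   0.1  8.4 -0.6  0.7 -0.1
 -0.1  0. ]
```

```bash
sed -i 's/(proj(p,P\[0\])-uv).ravel()/(proj(p,P[0])-uv)[:5].ravel()/' pose.py
python3 - <<'E'
from pose import *
s=observe()
for n,uv,e in(('w3',[(212,157),(342,157),(240,157),(315,157),(244,315),(308,304)],[(209,5),(348,5)]),('w5',[(192,160),(319,141),(218,156),(294.5,145),(246,309),(308,304)],[(162,20),(306,15)]),
 ('w6',[(192,160.7),(320,140.7),(216.7,157.3),(294.7,144.7),(248,310),(308,305)],[(156.7,0),(302,0)])):
    p=np.load(n+'.npy',allow_pickle=True).item()
    r=solve(p,s,np.array(uv),np.array(e));print(n,r.x[:3],np.degrees(r.x[3:6]),r.cost,np.round(r.fun,1))
E
```

```text
w3 [0.55007933 0.13625717 0.07803352] [ 4.34935117  0.31584053 33.25343291] 2.3520623322212444 [ 1.1  0.4 -0.  -0.2 -0.6  0.2  1.8 -0.2 -1.  -0.1 -0.1  0.  -0.3 -0. ]
w5 [ 0.40693098 -0.30066508  0.0369643 ] [ 4.88061397 -2.7890919  16.75886618] 2.095518799359005 [-0.8  0.6  0.7 -0.2 -0.9  0.5 -0.2 -0.4  0.2 -0.3  1.4 -0.2 -0.2  0. ]
w6 [ 0.43735099 -0.29249688  0.03377267] [-0.44989332 -2.02974458 17.78238675] 0.7856482205237647 [-0.7  0.6  0.4 -0.1 -0.1 -0.2 -0.5  0.   0.4 -0.2  0.5 -0.1  0.  -0. ]
```

Pitch solves to about 2° nose-up, which explains the nose meeting the shoe. I'll pitch the tool nose-down and go on.

send_rows:
  increments:
    - [[0,0,0],[0,-1,0],-1]
    - [[0,0,0],[0,-2.2,0],-1]
    - [[0,0,0],[0,-2.2,0],-1]
    - [[5,-0.7,0],[0,-2.2,0],-1]
    - [[12,-1.8,0],[0,-2.2,0],-1]
    - [[20,-3,0],[0,-2.2,0],-1]
    - [[28,-4.1,0],[0,-2.2,0],-1]
    - [[34,-5,0],[0,-2.2,0],-1]
    - [[34,-5,0],[0,-2.2,0],-1]

```text
clock: 10.05
position: [0.4685, -0.2825, 0.0358]
tool_rot: [-3.142, 0.038, 0.154]
force: [-0.5, 0.2, -1.8]
grip_width: 0.0247
finger_force: 112.1
```

send_rows:
  increments:
    - [[3,-0.4,0],[0,0,0],-1]
    - [[5,-0.7,0],[0,0,0],-1]
    - [[7,-1,0],[0,0,0],-1]
    - [[8,-1.2,0],[0,0,0],-1]
    - [[8,-1.2,0],[0,0,0],-1]

```text
clock: 10.55
position: [0.4746, -0.2808, 0.0353]
tool_rot: [-3.141, 0.039, 0.152]
force: [-3.0, -1.4, -0.8]
grip_width: 0.025
finger_force: 112.2
```

send_rows:
  increments:
    - [[2,-0.3,0.5],[0,0,0],-1]
    - [[3,-0.4,0.5],[0,0,0],-1]
    - [[3,-0.4,0.5],[0,0,0],-1]
    - [[3,-0.4,0.5],[0,0,0],-1]

```text
clock: 10.95
position: [0.4747, -0.2807, 0.0342]
tool_rot: [-3.141, 0.044, 0.151]
force: [-15.1, -5.3, -0.0]
grip_width: 0.0248
finger_force: 112.5
```

The plate is against the stop. I'll relax the push, release and rise.

send_rows:
  increments:
    - [[-2,0.3,0],[0,0,0],-1]
    - [[-2,0.3,0],[0,0,0],0.1]
    - [[-2,0.3,0],[0,0,0],0.1]
    - [[-2,0.3,0],[0,0,0],0.1]
    - [[-2,0.3,0],[0,0,0],0.1]
  newtons: 30

```text
clock: 11.45
position: [0.4764, -0.2802, 0.035]
tool_rot: [3.142, 0.038, 0.153]
force: [-0.2, -0.7, 0.3]
grip_width: 0.047
finger_force: 0.0
```

send_rows:
  increments:
    - [[0,0,-10],[0,0,0],0.1]
    - [[0,0,-30],[0,0,0],0.1]
    - [[0,0,-70],[0,0,0],0.1]
    - [[-2,0,-110],[0,1.2,0],0.1]
    - [[-4,0,-150],[0,2.2,0],0.1]
    - [[-4,0,-180],[0,2.2,0],0.5]
    - [[-4,0,-190],[0,2.2,0],1]
    - [[-4,0,-190],[0,2.2,0],1]

```text
clock: 12.25
position: [0.4799, -0.2801, 0.2268]
tool_rot: [3.14, -0.002, 0.153]
force: [0.4, -0.6, -0.7]
grip_width: 0.0851
finger_force: 0.0
```

Run:
```python
from h import *
s=observe();print({k:s[k] for k in('clock','position','tool_rot','grip_width','force','qpos')})
p=camera_params('wrist');np.save('w7.npy',p,allow_pickle=True)
im=grab_frame('wrist');cv2.imwrite('pics/w7.png',im)
hsv=cv2.cvtColor(im,cv2.COLOR_BGR2HSV)
A=np.array([.563,-.252]);a=np.radians(17.4);M=np.array([[np.cos(a),np.sin(a)],[-np.sin(a),np.cos(a)]])
# expected plate outline, axis pixel
loc=lambda x,y,z:np.r_[A+M.T@[x,y],z]
print('exp tail corners',proj(p,[loc(-.108,.015,.038),loc(-.108,-.015,.038),loc(-.04,.015,.038),loc(0,0,.126)]))
m=np.uint8((hsv[...,1]<50)&(hsv[...,2]>130))*255
for c in cv2.findContours(m,cv2.RETR_EXTERNAL,cv2.CHAIN_APPROX_NONE)[0]:
    if cv2.contourArea(c)>250:
        P=(cast(p,c,.038)[:,:2]-A)@M.T; print(cv2.boundingRect(c),cv2.contourArea(c),P.min(0),P.max(0))
```

```text
{'clock': 12.25, 'position': array([ 0.47994927, -0.28006081,  0.22677088]), 'tool_rot': array([ 3.13987407e+00, -2.35403894e-03,  1.52718221e-01]), 'grip_width': 0.08514090933363909, 'force': array([ 0.38036761, -0.55085935, -0.71511759]), 'qpos': array([ 0.57847461,  0.42096582, -0.21107895,  1.78513231,  0.10627429,
        0.94358088, -1.09500787])}
exp tail corners [[261.21107893 210.10173313]
 [292.69529858 205.48273766]
 [249.17461764 137.92270418]
 [252.50375085  81.62270276]]
(60, 399, 33, 21) 386.5 [-0.33454966  0.25863358] [-0.3015879   0.29440995]
(146, 184, 35, 19) 440.0 [-0.08509537  0.08853606] [-0.07045691  0.11936538]
(243, 116, 53, 94) 3198.0 [-0.10865682 -0.02742864] [-0.02609712  0.02220288]
(200, 72, 21, 47) 504.5 [-0.01754104  0.03707855] [0.02285391 0.0492633 ]
(252, 60, 39, 61) 930.5 [-0.02601375 -0.0277688 ] [0.02237781 0.00990056]
(293, 54, 21, 50) 674.0 [-0.0172321  -0.04666219] [ 0.0241397  -0.03307092]
(223, 46, 31, 45) 743.0 [ 0.00368924 -0.00107912] [0.03705829 0.03066411]
(198, 0, 97, 19) 353.5 [ 0.05462963 -0.03924964] [0.08133188 0.03881243]
```

The plate is home: tail end measured at -108.7 mm, -108 expected. Now the screw.

send_rows:
  increments:
    - [[15,-2,0],[0,0,-8],1]
    - [[30,-5,0],[0,0,-16],1]
    - [[45,-8,0],[0,0,-24],1]
    - [[60,-10,0],[0,0,-32],1]
    - [[75,-13,0],[0,0,-40],1]
    - [[87,-15.3,0],[0,0,-48],1]
    - [[87,-15.3,0],[0,0,-56],1]
    - [[87,-15.3,0],[0,0,-64],1]
    - [[87,-15.3,0],[0,0,-72],1]
    - [[87,-15.3,0],[0,0,-80],1]

```text
clock: 13.3
position: [0.5625, -0.2511, 0.2232]
tool_rot: [-3.139, -0.001, 1.555]
force: [-0.6, -1.2, -0.3]
grip_width: 0.0855
finger_force: 0.0
```

send_rows:
  increments:
    - [[0,0,0],[0,0,-8],1]
    - [[0,0,0],[0,0,-16],1]
    - [[0,0,0],[0,0,-24],1]
    - [[0,0,0],[0,0,-32],1]
    - [[0,0,0],[0,0,-40],1]
    - [[0,0,0],[0,0,-48],1]
    - [[0,0,0],[0,0,-56],1]
    - [[0,0,0],[0,0,-64],1]
    - [[0,0,0],[0,0,-72],1]
    - [[0,0,0],[0,0,-76.6],1]

```text
clock: 14.3
position: [0.5625, -0.2511, 0.2232]
tool_rot: [3.14, -0.002, 2.892]
force: [1.4, -0.9, -0.8]
grip_width: 0.0855
finger_force: 0.0
```

send_rows:
  increments:
    - [[0,0,20],[0,0,0],0.3]
    - [[0,0,40],[0,0,0],0.3]
    - [[0,0,40],[0,0,0],0.3]
    - [[0,0,40],[0,0,0],0.3]

```text
clock: 14.7
position: [0.5628, -0.2511, 0.1844]
tool_rot: [3.141, -0.002, 2.886]
force: [0.5, 0.1, 0.6]
grip_width: 0.0555
finger_force: 0.0
```

Run:
```python
from h import *
s=observe();print({k:s[k] for k in('clock','position','tool_rot','grip_width','force','qpos')})
p=camera_params('wrist');np.save('w8.npy',p,allow_pickle=True)
im=grab_frame('wrist');cv2.imwrite('pics/w8.png',im)
u,v=proj(p,[[.5635,-.2518,.126]])[0].round().astype(int);print('axis px',u,v)
# bar: dark blob around axis
g=cv2.cvtColor(im,cv2.COLOR_BGR2GRAY);y0=max(v-110,0);x0=u-110
for T in(50,65,80):
    m=np.uint8(g[y0:v+110,x0:u+110]<T)*255
    n,l,st,ce=cv2.connectedComponentsWithStats(m)
    for i in range(1,n):
        if st[i,4]>800: print(T,st[i],ce[i]+[x0,y0])
```

```text
{'clock': 14.7, 'position': array([ 0.56277462, -0.25107337,  0.18437977]), 'tool_rot': array([ 3.14063013e+00, -1.58598881e-03,  2.88629471e+00]), 'grip_width': 0.055461833725194955, 'force': array([0.54708504, 0.08307886, 0.64355936]), 'qpos': array([ 0.85765429,  0.6822977 , -0.82512438,  1.63895513,  0.55448844,
        1.07160089,  1.18528054])}
axis px 273 230
50 [   0  138   46   82 2383] [186.24968527 306.40956777]
50 [  98  138  122   82 6168] [324.79523346 310.16845006]
65 [  96   54   31   90 1725] [274.08347826 219.54956522]
65 [   0  137   47   83 2538] [186.41843972 305.18439716]
65 [  97  138  123   82 6712] [322.50163886 310.62410608]
80 [ 101    0   68   55 1595] [299.06708464 139.60188088]
80 [  95   54   33   91 1945] [274.04575835 219.69203085]
80 [   0  137   48   83 2650] [186.51849057 304.43962264]
80 [  97  137  123   83 6835] [322.35727871 310.27549378]
```

send_rows:
  increments:
    - [[0,-0.5,30],[0,0,0],0.1]
    - [[0,-0.5,60],[0,0,0],0]
    - [[0,-0.5,80],[0,0,0],0]
    - [[0,-0.5,88],[0,0,0],0]
    - [[0,-0.5,88],[0,0,0],0]
    - [[0,-0.5,88],[0,0,0],0]

```text
clock: 15.35
position: [0.5635, -0.252, 0.0982]
tool_rot: [-3.142, 0.001, 2.886]
force: [0.5, 0.4, -0.2]
grip_width: 0.0425
finger_force: 0.0
```

send_rows:
  increments:
    - [[0,0,0],[0,0,0],-1]
    - [[0,0,0],[0,0,0],-1]
    - [[0,0,0],[0,0,0],-1]
    - [[0,0,0],[0,0,0],-1]
    - [[0,0,0],[0,0,0],-1]
    - [[0,0,0],[0,0,0],-1]
  newtons: 50

```text
clock: 15.95
position: [0.5634, -0.2522, 0.098]
tool_rot: [-3.141, 0.001, 2.886]
force: [-1.3, 0.1, 7.9]
grip_width: 0.0138
finger_force: 52.9
```

Run:
```python
from h import *
s=observe();print({k:s[k] for k in('clock','position','tool_rot','grip_width','force','moment','finger_force','qpos')})
```

```text
{'clock': 15.95, 'position': array([ 0.56336746, -0.25223356,  0.09802233]), 'tool_rot': array([-3.14118531e+00,  1.37903573e-03,  2.88555352e+00]), 'grip_width': 0.013811402830724897, 'force': array([-1.33833393,  0.05745816,  7.92491775]), 'moment': array([-0.01773771,  0.39771814, -0.0744489 ]), 'finger_force': 52.87430942058563, 'qpos': array([ 0.81781328,  0.78289194, -0.75899651,  1.69921335,  0.65198418,
        0.9283545 ,  1.11241262])}
```

send_rows:
  increments:
    - [[0,0,0.2],[0,0,7],-1]
    - [[0,0,0.4],[0,0,14],-1]
    - [[0,0,0.6],[0,0,21],-1]
    - [[0,0,0.8],[0,0,28],-1]
    - [[0,0,1.0],[0,0,35],-1]
    - [[0,0,1.2],[0,0,42],-1]
    - [[0,0,1.4],[0,0,49],-1]
    - [[0,0,1.6],[0,0,56],-1]
    - [[0,0,1.75],[0,0,63],-1]
    - [[0,0,1.95],[0,0,70],-1]

```text
clock: 16.95
position: [0.5629, -0.2527, 0.0961]
tool_rot: [3.141, 0.001, 1.659]
force: [-4.0, -2.4, 9.0]
grip_width: 0.014
finger_force: 52.6
```

send_rows:
  increments:
    - [[0,0,0.2],[0,0,7],-1]
    - [[0,0,0.4],[0,0,14],-1]
    - [[0,0,0.6],[0,0,21],-1]
    - [[0,0,0.8],[0,0,28],-1]
    - [[0,0,1.0],[0,0,35],-1]
    - [[0,0,1.2],[0,0,42],-1]
    - [[0,0,1.4],[0,0,49],-1]
    - [[0,0,1.6],[0,0,56],-1]
    - [[0,0,1.75],[0,0,63],-1]
    - [[0,0,1.75],[0,0,63],-1]

```text
clock: 17.95
position: [0.5624, -0.2524, 0.0943]
tool_rot: [3.141, 0.001, 0.56]
force: [-7.1, -0.4, 11.7]
grip_width: 0.0141
finger_force: 53.6
```

Run:
```python
from h import *
s=observe();print({k:s[k] for k in('clock','position','tool_rot','grip_width','force','moment','finger_force','qpos')})
```

```text
{'clock': 17.95, 'position': array([ 0.56242783, -0.25235814,  0.09427434]), 'tool_rot': array([3.14121963e+00, 9.17379040e-04, 5.59515548e-01]), 'grip_width': 0.014113261914891252, 'force': array([-7.11284635, -0.40050494, 11.71712912]), 'moment': array([-0.14177601,  1.79276489, -0.1200111 ]), 'finger_force': 53.562136413529515, 'qpos': array([ 0.44983843,  0.67864232, -0.18409359,  1.72269842,  0.16966201,
        0.75609216, -0.8294119 ])}
```

send_rows:
  increments:
    - [[0,0,0.1],[0,0,4],-1]
    - [[0,0,0.2],[0,0,8],-1]
    - [[0,0,0.3],[0,0,11],-1]
    - [[0,0,0.4],[0,0,14],-1]
    - [[0,0,0.4],[0,0,17],-1]
    - [[0,0,0.4],[0,0,20],-1]
    - [[0,0,0.4],[0,0,20],-1]

```text
clock: 18.65
position: [0.5629, -0.2521, 0.094]
tool_rot: [3.141, -0.0, 0.216]
force: [-6.2, -0.3, 12.7]
grip_width: 0.0141
finger_force: 87.6
```

Run:
```python
from h import *
s=observe();print({k:s[k] for k in('clock','position','tool_rot','grip_width','force','moment','finger_force')},np.degrees(s['tool_rot'][2]))
```

```text
{'clock': 18.65, 'position': array([ 0.56288175, -0.25211621,  0.09396678]), 'tool_rot': array([ 3.14075935e+00, -6.61937820e-05,  2.15602287e-01]), 'grip_width': 0.014128818322642733, 'force': array([-6.2241984 , -0.34913229, 12.72509192]), 'moment': array([-0.00784097,  1.22903819,  1.77461218]), 'finger_force': 87.59748072738148} 12.353101105034401
```

It is bottomed: the moment rose to 1.8 N m. I'll unload to the stop angle and check.

send_rows:
  increments:
    - [[0,0,0],[0,0,-2],-1]
    - [[0,0,0],[0,0,-4],-1]
    - [[0,0,0],[0,0,-4],-1]

```text
clock: 18.95
position: [0.5631, -0.252, 0.0939]
tool_rot: [3.141, -0.001, 0.287]
force: [-4.9, -0.2, 9.6]
grip_width: 0.0139
finger_force: 55.5
```

Run:
```python
from h import *
s=observe();print(s['clock'],s['moment'],np.degrees(s['tool_rot'][2]))
```

```text
18.95 [0.29655653 0.7033433  0.46893309] 16.445786638856262
```

send_rows:
  increments:
    - [[0,0,-0.2],[0,0,-7],-1]
    - [[0,0,-0.4],[0,0,-14],-1]
    - [[0,0,-0.6],[0,0,-21],-1]
    - [[0,0,-0.8],[0,0,-28],-1]
    - [[0,0,-1.0],[0,0,-35],-1]
    - [[0,0,-1.2],[0,0,-42],-1]
    - [[0,0,-1.4],[0,0,-49],-1]
    - [[0,0,-1.6],[0,0,-56],-1]
    - [[0,0,-1.8],[0,0,-63],-1]
    - [[0,0,-2.0],[0,0,-70],-1]

```text
clock: 19.95
position: [0.5629, -0.252, 0.0958]
tool_rot: [3.141, 0.0, 1.512]
force: [-4.6, 0.5, 8.2]
grip_width: 0.0143
finger_force: 54.7
```

send_rows:
  increments:
    - [[0,0,-0.2],[0,0,-7],-1]
    - [[0,0,-0.4],[0,0,-14],-1]
    - [[0,0,-0.6],[0,0,-19],-1]
    - [[0,0,-0.6],[0,0,-21.3],-1]
    - [[0,0,-0.6],[0,0,-21.3],-1]
    - [[0,0,-0.6],[0,0,-21.3],-1]

```text
clock: 20.55
position: [0.5628, -0.252, 0.0964]
tool_rot: [3.142, 0.0, 1.879]
force: [-4.4, 1.0, 9.0]
grip_width: 0.0144
finger_force: 55.1
```

Run:
```python
from h import *
s=observe();print(s['clock'],s['moment'],np.degrees(s['tool_rot'][2]))
```

```text
20.55 [0.61356807 1.17614393 0.06397415] 107.63947467725393
```

Released and raised clear, I'll then verify by measurement.

send_rows:
  increments:
    - [[0,0,0],[0,0,0],0.2]
    - [[0,0,0],[0,0,0],0.2]
    - [[0,0,0],[0,0,0],0.2]
    - [[0,0,0],[0,0,0],0.2]
    - [[0,0,-30],[0,0,0],0.2]
    - [[0,0,-70],[0,0,0],0.2]
    - [[0,0,-110],[0,0,0],0.2]
    - [[0,0,-130],[0,0,0],0.2]
    - [[0,0,-130],[0,0,0],0.2]
    - [[0,0,-130],[0,0,0],0.2]

```text
clock: 21.55
position: [0.5628, -0.252, 0.2254]
tool_rot: [3.142, 0.0, 1.879]
force: [0.1, 0.5, 0.4]
grip_width: 0.0513
finger_force: 0.0
```

Run:
```python
from h import *
s=observe();print(s['clock'],s['position'],s['tool_rot'],s['force'])
p=camera_params('wrist');im=grab_frame('wrist');cv2.imwrite('pics/w9.png',im);t=grab_frame('top');cv2.imwrite('pics/top9.png',t)
A=np.array([.563,-.252]);a=np.radians(17.4);M=np.array([[np.cos(a),np.sin(a)],[-np.sin(a),np.cos(a)]])
g=cv2.cvtColor(im,cv2.COLOR_BGR2GRAY);u,v=proj(p,[[.563,-.252,.124]])[0].round().astype(int);print(u,v)
m=np.uint8(g<60)*255;n,l=cv2.connectedComponents(m);k=l[v-10:v+10,u-25:u+25];k=np.bincount(k[k>0]).argmax()
ys,xs=np.where(l==k);P=cast(p,np.c_[xs,ys],.1245)[:,:2];r=cv2.minAreaRect((P*1e3).astype(np.float32))
w,V=np.linalg.eigh(np.cov(P.T));print('bar',len(xs),P.mean(0),r,'dir rel fixture',(np.degrees(np.arctan2(V[1,1],V[0,1]))-17.4)%180)
hsv=cv2.cvtColor(im,cv2.COLOR_BGR2HSV);w=np.uint8((hsv[...,1]<50)&(hsv[...,2]>130))*255
for c in cv2.findContours(w,cv2.RETR_EXTERNAL,cv2.CHAIN_APPROX_NONE)[0]:
    if cv2.contourArea(c)>800:
        Q=(cast(p,c,.038)[:,:2]-A)@M.T;print(cv2.boundingRect(c),Q.min(0),Q.max(0))
# bystanders: top difference around each
t0=cv2.imread('pics/top0.png')
for nme,(x0,y0,x1,y1) in dict(spool=(175,178,202,208),tape=(218,152,255,188),cont=(313,224,340,252),term=(371,200,391,218)).items():
    (dx,dy),q=cv2.phaseCorrelate(np.float32(t0[y0:y1,x0:x1,1]),np.float32(t[y0:y1,x0:x1,1]));print(nme,round(dx,2),round(dy,2),round(q,2),cv2.absdiff(t0,t)[y0:y1,x0:x1].mean())
```

```text
21.55 [ 0.56278344 -0.25204963  0.22542976] [3.14150719e+00 2.91466610e-04 1.87866860e+00] [0.06278026 0.47739932 0.37516172]
275 210
bar 492 [ 0.5569047  -0.23462837] ((558.4752807617188, -236.56216430664062), (15.017239570617676, 30.83865737915039), 5.708256244659424) dir rel fixture 72.41584946329323
(450, 173, 110, 125) [ 0.17552018 -0.11979179] [0.30957995 0.01421952]
(159, 141, 158, 103) [-0.10836936 -0.05635613] [0.03755308 0.04099739]
(436, 0, 124, 312) [ 0.16073837 -0.13731967] [0.31441188 0.173002  ]
(346, 0, 103, 242) [ 0.06852601 -0.05393405] [0.14710876 0.16357136]
(330, 0, 103, 231) [ 0.05257303 -0.04278428] [0.13291279 0.16271228]
spool 0.55 0.07 1.06 5.3502057613168725
tape -0.08 -0.0 0.89 6.632632632632633
cont 0.49 -0.2 0.65 25.66225749559083
term 11.49 7.37 -0.18 37.260185185185186
```

Run:
```python
from h import *
p=camera_params('wrist');im=cv2.imread('pics/w9.png');A=np.array([.563,-.252])
g=cv2.cvtColor(im,cv2.COLOR_BGR2GRAY)[150:270,215:335]
for T in(60,75,90):
    m=np.uint8(g<T)*255;n,l,st,ce=cv2.connectedComponentsWithStats(m)
    for i in range(1,n):
        if st[i,4]>150:
            ys,xs=np.where(l==i);P=cast(p,np.c_[xs+215,ys+150],.1245)[:,:2];w,V=np.linalg.eigh(np.cov(P.T))
            print(T,st[i]+[215,150,0,0,0],1e3*(P.mean(0)-A),round((np.degrees(np.arctan2(V[1,1],V[0,1]))-17.4)%180,1),np.sqrt(w)*1e3)
```

```text
60 [262 165  24  44 492] [-6.66282429 17.81540196] 72.4 [3.61912224 6.63177269]
75 [ 261  164   29   76 1263] [-2.05520819  5.8995848 ] 90.7 [ 4.4304347  14.55222847]
90 [215 150  37   7 174] [-38.48515035  29.40659397] 2.0 [1.009541   7.02102453]
90 [ 261  163   29   78 1370] [-2.07770648  5.76361802] 91.0 [ 4.55991054 14.69604456]
90 [223 246  31  12 251] [-16.60391136 -36.12329657] 4.6 [2.37067736 6.29030938]
90 [222 256  33  14 270] [-13.4314019 -45.6425828] 1.0 [2.77337202 6.93610218]
```

```bash
python3 -c "
from workcell import *
print(job_done())"
```

```text
the job is handed in; nothing more can be done
None
```

The job is handed in at about 22 s: the plate sits against the back stop, and the screw was bottomed, then backed off a quarter turn (bar measured at about 91°). The spool and tape did not shift, but the gripper blocked the last top view of the contactor and terminal block, so those two were not confirmed by camera.

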